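# Change the filter cartridges on a water plant manifold

### The job

Change the filters: lift every brown spent cartridge off its spindle and put it in the yellow waste crate, and slide every fresh white cartridge over a spindle of the manifold, one to a spindle and fully home on the plate (a spindle may stay empty if cartridges run out). When all are fitted, press the green restart button right down and let it come back up; leave the pen holder, mouse and sample bottle alone.

Things in the scene. Friction and masses are not known exactly. Their poses are not given: they have to be found in the camera images.
- spent0: Spent cartridge: a hollow filter cartridge, an upright sleeve: outer diameter 60 mm, through bore 27 mm, 85 mm tall, about 0.2 kg. Origin: centre of its underside; z runs up its axis. Dirty brown with nearly black end caps. It starts sitting on one of the spindles. May be absent (2 or 3 of the 4 are there).
- spent1: Spent cartridge: a hollow filter cartridge, an upright sleeve: outer diameter 60 mm, through bore 27 mm, 85 mm tall, about 0.2 kg. Origin: centre of its underside; z runs up its axis. Dirty brown with nearly black end caps. It starts sitting on one of the spindles. May be absent (2 or 3 of the 4 are there).
- spent2: Spent cartridge: a hollow filter cartridge, an upright sleeve: outer diameter 60 mm, through bore 27 mm, 85 mm tall, about 0.2 kg. Origin: centre of its underside; z runs up its axis. Dirty brown with nearly black end caps. It starts sitting on one of the spindles. May be absent (2 or 3 of the 4 are there).
- spent3: Spent cartridge: a hollow filter cartridge, an upright sleeve: outer diameter 60 mm, through bore 27 mm, 85 mm tall, about 0.2 kg. Origin: centre of its underside; z runs up its axis. Dirty brown with nearly black end caps. It starts sitting on one of the spindles. May be absent (2 or 3 of the 4 are there).
- fresh0: Fresh cartridge: a hollow filter cartridge, an upright sleeve: outer diameter 60 mm, through bore 27 mm, 85 mm tall, about 0.2 kg. Origin: centre of its underside; z runs up its axis. White with blue end caps. It starts standing on the pale mat on the desk. May be absent (3 or 4 of the 4 are there).
- fresh1: Fresh cartridge: a hollow filter cartridge, an upright sleeve: outer diameter 60 mm, through bore 27 mm, 85 mm tall, about 0.2 kg. Origin: centre of its underside; z runs up its axis. White with blue end caps. It starts standing on the pale mat on the desk. May be absent (3 or 4 of the 4 are there).
- fresh2: Fresh cartridge: a hollow filter cartridge, an upright sleeve: outer diameter 60 mm, through bore 27 mm, 85 mm tall, about 0.2 kg. Origin: centre of its underside; z runs up its axis. White with blue end caps. It starts standing on the pale mat on the desk. May be absent (3 or 4 of the 4 are there).
- fresh3: Fresh cartridge: a hollow filter cartridge, an upright sleeve: outer diameter 60 mm, through bore 27 mm, 85 mm tall, about 0.2 kg. Origin: centre of its underside; z runs up its axis. White with blue end caps. It starts standing on the pale mat on the desk. May be absent (3 or 4 of the 4 are there).
- manifold: Filter manifold, fixed to the desk: aluminium plate 200 x 200 mm, 22 mm thick, with four upright steel spindles 115 mm apart in a square. Origin: centre of its underside; z up, x and y along the plate's edges.
- spindle0 (a point): Seat of spindle 0: the point on its axis at the plate's top face (22 mm above the desk), where a cartridge's underside rests. The spindle is 24 mm in diameter and rises 92 mm from here, its top 10 mm tapering to 16 mm; the cartridge bore clears it by 1.5 mm all round. z up.
- spindle1 (a point): Seat of spindle 1: the point on its axis at the plate's top face (22 mm above the desk), where a cartridge's underside rests. The spindle is 24 mm in diameter and rises 92 mm from here, its top 10 mm tapering to 16 mm; the cartridge bore clears it by 1.5 mm all round. z up.
- spindle2 (a point): Seat of spindle 2: the point on its axis at the plate's top face (22 mm above the desk), where a cartridge's underside rests. The spindle is 24 mm in diameter and rises 92 mm from here, its top 10 mm tapering to 16 mm; the cartridge bore clears it by 1.5 mm all round. z up.
- spindle3 (a point): Seat of spindle 3: the point on its axis at the plate's top face (22 mm above the desk), where a cartridge's underside rests. The spindle is 24 mm in diameter and rises 92 mm from here, its top 10 mm tapering to 16 mm; the cartridge bore clears it by 1.5 mm all round. z up.
- crate: Yellow waste crate, fixed to the desk, open on top: outside 250 (x) x 220 (y) x 45 mm high, walls and floor 5 mm. Origin: centre of its underside.
- mat: Pale flat mat on the desk, 240 (x) x 220 (y) mm, under 1 mm thick, on which the fresh cartridges stand at first. Origin: its centre. The mat and the crate lie one to the left and one to the right of the manifold, either way round.
- restart_top (a point): Centre of the top of the green push button, 32 mm in diameter, on a low grey control box (85 x 120 x 35 mm) between the robot and the manifold; it is pressed straight down. About 53 mm above the desk when up.
- restart (a joint): Travel of the green button: 0 up, 0.006 m fully down; it springs back. Fully down takes about 5 N.
- pencup: Bystander: dark wooden pen holder, 80 x 100 x 80 mm, pens standing to 130 mm. Origin: centre of its underside.
- mouse: Bystander: black computer mouse, 100 x 60 x 32 mm. Origin: centre of its underside.
- sample: Bystander: clear sample bottle with blue cap, 60 mm in diameter, 130 mm tall. Origin: centre of its underside.
There are look-alikes about, which are no part of the job. What is shaped like the fresh0 but orange or purple is not meant. Leave any orange look-alike of the part that bears restart_top alone.

How it is judged:
On the way, in this order (a step that is already met when the one before it is completed fails the run):
1. every spent cartridge is in the crate and every fresh cartridge is fully home on a spindle (x of spent0 in the frame of crate between -0.12 and 0.12 m and y of spent0 in the frame of crate between -0.105 and 0.105 m and z of spent0 in the frame of crate between -0.01 and 0.075 m and x of spent1 in the frame of crate between -0.12 and 0.12 m and y of spent1 in the frame of crate between -0.105 and 0.105 m and z of spent1 in the frame of crate between -0.01 and 0.075 m and x of spent2 in the frame of crate between -0.12 and 0.12 m and y of spent2 in the frame of crate between -0.105 and 0.105 m and z of spent2 in the frame of crate between -0.01 and 0.075 m and x of spent3 in the frame of crate between -0.12 and 0.12 m and y of spent3 in the frame of crate between -0.105 and 0.105 m and z of spent3 in the frame of crate between -0.01 and 0.075 m and ((horizontal distance between fresh0 and spindle0 below 0.004 m and z of fresh0 in the frame of spindle0 below 0.004 m and angle between fresh0's own z axis and vertical below 0.06 rad) or (horizontal distance between fresh0 and spindle1 below 0.004 m and z of fresh0 in the frame of spindle1 below 0.004 m and angle between fresh0's own z axis and vertical below 0.06 rad) or (horizontal distance between fresh0 and spindle2 below 0.004 m and z of fresh0 in the frame of spindle2 below 0.004 m and angle between fresh0's own z axis and vertical below 0.06 rad) or (horizontal distance between fresh0 and spindle3 below 0.004 m and z of fresh0 in the frame of spindle3 below 0.004 m and angle between fresh0's own z axis and vertical below 0.06 rad)) and ((horizontal distance between fresh1 and spindle0 below 0.004 m and z of fresh1 in the frame of spindle0 below 0.004 m and angle between fresh1's own z axis and vertical below 0.06 rad) or (horizontal distance between fresh1 and spindle1 below 0.004 m and z of fresh1 in the frame of spindle1 below 0.004 m and angle between fresh1's own z axis and vertical below 0.06 rad) or (horizontal distance between fresh1 and spindle2 below 0.004 m and z of fresh1 in the frame of spindle2 below 0.004 m and angle between fresh1's own z axis and vertical below 0.06 rad) or (horizontal distance between fresh1 and spindle3 below 0.004 m and z of fresh1 in the frame of spindle3 below 0.004 m and angle between fresh1's own z axis and vertical below 0.06 rad)) and ((horizontal distance between fresh2 and spindle0 below 0.004 m and z of fresh2 in the frame of spindle0 below 0.004 m and angle between fresh2's own z axis and vertical below 0.06 rad) or (horizontal distance between fresh2 and spindle1 below 0.004 m and z of fresh2 in the frame of spindle1 below 0.004 m and angle between fresh2's own z axis and vertical below 0.06 rad) or (horizontal distance between fresh2 and spindle2 below 0.004 m and z of fresh2 in the frame of spindle2 below 0.004 m and angle between fresh2's own z axis and vertical below 0.06 rad) or (horizontal distance between fresh2 and spindle3 below 0.004 m and z of fresh2 in the frame of spindle3 below 0.004 m and angle between fresh2's own z axis and vertical below 0.06 rad)) and ((horizontal distance between fresh3 and spindle0 below 0.004 m and z of fresh3 in the frame of spindle0 below 0.004 m and angle between fresh3's own z axis and vertical below 0.06 rad) or (horizontal distance between fresh3 and spindle1 below 0.004 m and z of fresh3 in the frame of spindle1 below 0.004 m and angle between fresh3's own z axis and vertical below 0.06 rad) or (horizontal distance between fresh3 and spindle2 below 0.004 m and z of fresh3 in the frame of spindle2 below 0.004 m and angle between fresh3's own z axis and vertical below 0.06 rad) or (horizontal distance between fresh3 and spindle3 below 0.004 m and z of fresh3 in the frame of spindle3 below 0.004 m and angle between fresh3's own z axis and vertical below 0.06 rad))), for 0.2 s.
2. then the green button is pressed down at least 4 mm (value of joint restart above 0.004 m), for 0.04 s.
At the end, for the whole second after the job is handed in: All spent cartridges lie inside the crate; each fresh one is upright on a spindle (axis within 4 mm and 0.06 rad, underside within 4 mm of the plate); the button is up again (less than 2 mm down); all is at rest (all of step 1 and value of joint restart below 0.002 m and linear speed of each of spent0, spent1, spent2, spent3, fresh0, fresh1, fresh2, fresh3 below 0.03 m/s); the robot touches nothing.
It fails at once if the pen holder, mouse or sample bottle is shifted by more than 30 mm or tipped (distance of any of pencup, mouse, sample from where it was at the start of the episode above 0.03 m or angle between any of pencup, mouse, sample's own z axis and vertical above 0.5 rad).
Of spent0, spent1, spent2, spent3 only 2 to 3 are there at a start; the rules pass over those that are not, and their reading is None.
Of fresh0, fresh1, fresh2, fresh3 only 3 to 4 are there at a start; the rules pass over those that are not, and their reading is None.
At some moment in a run one of fresh0, fresh1, fresh2, fresh3 may be knocked a few centimetres aside while the robot is not near it.
It also fails if it takes over 210 s, if anything falls off the work surface, if the arm or the gripper's body presses on something with over 40 N, if the wrist force passes 120 N, or if a joint passes its speed limit or range.

### The arm

A 7-joint arm with a two-finger parallel gripper is mounted at the origin on the work surface. World frame = base frame: x ahead of the robot, y to its left, z up, the work surface at z = 0. Lengths are in m, angles in rad, forces in N, time in s.
With the tool pointing down it reaches from about 0.425 to 0.875 m from the base axis. Payload 4.7 kg.
Tool frame: the origin (TCP) lies midway between the tips of the shut fingers; the grasp point (between the pads) lies 19 mm behind it; x points along the fingers, y is the direction in which the jaws open and shut, and the axes are right-handed (so a half turn about x gives the same grasp; the last joint's range is limited). The gripper opens to 87 mm and grips with 3 to 60 N. Pads are 19 mm wide; open, the fingers measure 117 mm over their backs; the gripper's body (75 mm by 190 mm) begins 51 mm behind the grasp point.
Start: joints at [1.116, 0.321, -0.07, 1.45, 0.023, 1.371, -0.057], TCP at [0.294, -0.58, 0.223] pointing down, gripper open.
Joint ranges: [-2.86, 2.86], [-0.3, 2.09], [-1.38, 1.24], [0.06, 2.45], [-1.56, 4.7], [0.09, 2.05], [-2.69, 2.69]. Speed limits (rad/s): [2.57, 2.57, 3.14, 3.14, 3.14, 3.14, 3.14].

### API

Orientations are given as a rotation vector (axis times angle).
In Python, from bench import ctrl gives the robot as it stands. The module is installed in compiled form; this text tells all that it offers.
- The arm moves only by the tool servo_tool, never from a script. Its arguments are lists of equal length, an entry for each row: "dp": the shift along the tool's x, y, z in units of 25 mm (1.0 is 25 mm), a list of three; "yaw": the turn about the tool's x in units of 6 degrees (1.0 is 6 degrees). A call has exactly 5 rows; each row shifts and turns the commanded pose from where the row before left it, along the tool's axes as they then stand; what a row does not reach is not made up. A row lasts 1/10 s, in which the tool goes at most 50 mm and 8.59 degrees, less where a joint would pass 70% of its speed; a pose out of reach is approached as far as the arm can. A call is refused whole if a number of a shift passes 1 or a number of a turn 1, either way. A call with a gripper value outside its range is refused whole. "fingers" is the opening, from 0 (shut) to 1 (fully open), set as the call begins (left out, the last holds). The fingers move at their own pace and stop on an object; "grip_force" is the grip in N (left out, the last holds). Time passes only in rows, so rows that do not move let the fingers close, or fill a call up. It gives the time, the measured TCP pose, the force and the opening at its end, in the units of the state.
- ctrl.get_state(): the state, without advancing time (a new reading comes with each control period).
- ctrl.get_image(name): name is "side" or "top"; returns (picture, depth): 384x512x3 uint8, red, green, blue; 384x512 float32, m along the optical axis (not along the pixel's ray), 0 where there is no reading.
- ctrl.camera_info(name): a dict with "fx", "fy", "cx", "cy" (pixels), "extrinsics" (4x4, takes a point from world to camera coordinates). Camera axes: x right, y down, z forward; pixel columns grow to the right and rows downward; lengths in m; the calibration is good to about 2 mm. A picture is of the moment at which its call begins. camera_info takes no time and is no camera call.
- ctrl.close_job(): hands the job in, once; it reports no verdict.
Trained networks look in the newest picture that a camera, given by its name, has taken for a name from the list of things; names that differ only in an ending like _2 or _b are one class to them, and where a whole thing is asked for, a point or a joint stands for the part that bears it (a point fixed in the world has none). Each returns a list of dicts, best first, with "score" (0 to 1); they miss things now and then, are a little off and sometimes report something else, mostly with a low value. They report only what shows in the picture. A call takes as long as a camera call. They do not tell look-alikes from the thing itself.
- ctrl.search_frame(camera, label): "extent" ([left, top, right, bottom] in pixels, round what is visible of it).
- ctrl.cut_out(camera, label): "region" (384x512 bool, what is visible of it) and "extent" ([left, top, right, bottom] in pixels, round what is visible of it).
The state is a dict: "time": time; "joint_positions": joint angles; "qd": joint speeds; "joint_torque": joint torques, N m; "position": TCP position; "tool_rot": TCP orientation; "ft_force": force on the tool from outside, world axes, zero at the start; "torque": the same for the moment, N m; "grip_width": opening from 0.0 (shut) to 1.0 (fully open).
Only numpy, scipy, OpenCV 4.12 (cv2) and the standard library are available. Lean on these libraries where they do the work, as an engineer would, in place of code of your own. Each camera call takes 0.05 s, during which the arm holds its last target.

## Working session

There is one attempt and no reset: what is moved stays moved. The work goes in short steps, Python scripts to look and compute and a tool call to move; the robot and the scene stay as the last step left them, time stands still between calls to the robot, and variables do not carry over. Pictures are saved under pics/ and viewed, and the job is handed in when it is done.

Besides the shell and the picture viewer there is one more tool, called in YAML: its name, and indented under it one key for each argument. servo_tool: Moves the arm, as the interface text tells. Its arguments: {"type":"object","properties":{"dp":{"type":"array","items":{"type":"array","items":{"type":"number"}}},"yaw":{"type":"array","items":{"type":"number"}},"fingers":{"type":"number"},"grip_force":{"type":"number"}},"required":["dp","yaw"]}

```bash
mkdir -p pics; cat > h.py <<'E'
import numpy as np, cv2
from bench import ctrl
from scipy.spatial.transform import Rotation as R
def shot(n,fn=None):
    im,d=ctrl.get_image(n)
    if fn: cv2.imwrite('pics/'+fn,im[:,:,::-1])
    return im,d
def cloud(n,d):
    c=ctrl.camera_info(n);v,u=np.mgrid[:d.shape[0],:d.shape[1]]
    P=np.stack([(u-c['cx'])/c['fx']*d,(v-c['cy'])/c['fy']*d,d,np.ones_like(d)],-1)
    W=P@np.linalg.inv(np.array(c['extrinsics'])).T
    return W[...,:3]
def st():
    s=ctrl.get_state();print('t',round(s['time'],2),'p',np.round(s['position'],4),'R',np.round(R.from_rotvec(s['tool_rot']).as_matrix(),3).tolist(),'F',np.round(s['ft_force'],1),'w',round(float(s['grip_width']),3));return s
E
python3 - <<'E'
from h import *
s=st()
for n in('top','side'):
    im,d=shot(n,n+'0.png');c=ctrl.camera_info(n);print(n,c['fx'],c['cx'],c['cy'],np.round(np.linalg.inv(c['extrinsics']),3).tolist())
    np.savez(n+'0.npz',im=im,d=d)
E
```

```text
t 0.0 p [ 0.2934 -0.5794  0.2215] R [[-0.001, 0.452, -0.892], [0.002, -0.892, -0.452], [-1.0, -0.002, 0.0]] F [-0.2 -0.4  0.2] w 0.999
top 427.10609523064625 261.7489348317339 190.23837682760907 [[0.004, -0.992, 0.127, 0.328], [-1.0, -0.006, -0.013, -0.007], [0.014, -0.126, -0.992, 1.142], [0.0, 0.0, 0.0, 1.0]]
side 493.0900227241096 253.68420861063788 191.4606909539197 [[-0.869, -0.337, 0.363, -0.001], [-0.495, 0.558, -0.667, 0.83], [0.022, -0.759, -0.651, 0.912], [0.0, 0.0, 0.0, 1.0]]
```

View pics/top0.png

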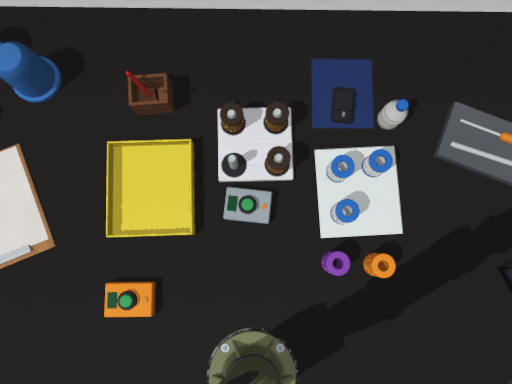

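View pics/side0.png

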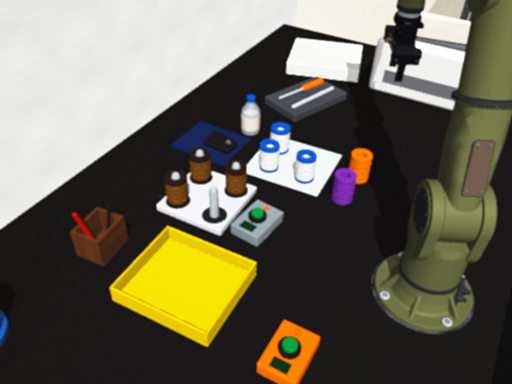

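The top view shows:
- **Fresh:** three on the mat, at (341,167), (378,163) and (346,211). The purple (337,263) and orange (381,265) look-alikes are off the mat.
- **Spent:** three, at (232,117), (277,117) and (278,160). The spindle at (234,163) is empty.
- **Crate and mat:** the crate is at (150,188), on the left, and the mat is on the right.
- **Buttons:** the real one is on the grey box at (248,205). The orange box at (127,300) is the look-alike.

Next I'll measure positions.

```bash
cat >> h.py <<'E'
from scipy.optimize import least_squares
def ring(n,im,d,px,z0,z1,r,rad=0.030,W=None):
    """circle fit centre xy: points with z in window near world guess px (xy)"""
    if W is None: W=cloud(n,d)
    m=(d>0)&(W[...,2]>z0)&(W[...,2]<z1)&(np.hypot(W[...,0]-px[0],W[...,1]-px[1])<r)
    return W[m]
def topcen(P):
    # centre of annular top surface via min enclosing circle / mean
    (x,y),rr=cv2.minEnclosingCircle((P[:,:2]*1000).astype(np.float32))
    return np.array([x,y])/1000,rr/1000
E
python3 - <<'E'
from h import *
T={'f0':(341,167),'f1':(378,163),'f2':(346,211),'s0':(232,117),'s1':(277,117),'s2':(278,160),'empty':(234,160),'btn':(248,205),'purple':(337,263),'orange':(381,265)}
z=np.load('top0.npz');Wt=cloud('top',z['d']);imt=z['im'];dt=z['d']
zs=np.load('side0.npz');Ws=cloud('side',zs['d']);ds=zs['d']
hsvt=cv2.cvtColor(imt,cv2.COLOR_RGB2HSV)
for k,(u,v) in T.items():
    patch=Wt[v-6:v+7,u-6:v*0+u+7].reshape(-1,3);zt=np.percentile(patch[:,2],90)
    g=np.median(patch[patch[:,2]>zt-.01],0)
    for n,W,d in(('top',Wt,dt),('side',Ws,ds)):
        zz={'f':.085,'s':.107,'e':.11,'b':.053,'p':.085,'o':.085}[k[0]]
        P=ring(n,None,d,g,zz-.006,zz+.004 if k[0]!='e' else zz+.01,.045,W=W)
        if len(P)<5: print(k,n,len(P),g);continue
        c,rr=topcen(P);print(k,n,len(P),np.round(c,4),'r',round(rr,4),'z',np.round(np.median(P[:,2]),4),'ztop',np.round(P[:,2].max(),4))
y=cv2.inRange(hsvt,(20,150,120),(35,255,255))>0
P=Wt[y&(Wt[...,2]>.035)&(Wt[...,2]<.055)];print('crate rim',P.min(0),P.max(0)); print(cv2.minAreaRect((P[:,:2]*1000).astype(np.float32)))
w=(hsvt[...,1]<60)&(hsvt[...,2]>140)&(Wt[...,2]>.015)&(Wt[...,2]<.03)&(abs(Wt[...,1])<.2)
P=Wt[w];P=P[(P[:,0]<.75)&(P[:,1]>-.13)&(P[:,1]<.14)];print('manifold',cv2.minAreaRect((P[:,:2]*1000).astype(np.float32)))
E
```

```text
f0 top 345 [ 0.5266 -0.2246] r 0.0299 z 0.0828 ztop 0.0881
f0 side 173 [ 0.5271 -0.2256] r 0.0316 z 0.0824 ztop 0.0888
f1 top 309 [ 0.5412 -0.3209] r 0.03 z 0.0828 ztop 0.0882
f1 side 144 [ 0.5378 -0.3219] r 0.0308 z 0.0826 ztop 0.0888
f2 top 348 [ 0.4138 -0.2338] r 0.0298 z 0.0828 ztop 0.0881
f2 side 187 [ 0.4158 -0.2335] r 0.0339 z 0.0826 ztop 0.087
s0 top 376 [0.6536 0.0581] r 0.0302 z 0.105 ztop 0.1108
s0 side 254 [0.6545 0.0552] r 0.0324 z 0.1048 ztop 0.1109
s1 top 375 [ 0.6568 -0.0569] r 0.0298 z 0.1049 ztop 0.1109
s1 side 213 [ 0.6577 -0.0588] r 0.0327 z 0.1047 ztop 0.1104
s2 top 397 [ 0.5426 -0.0604] r 0.0298 z 0.1047 ztop 0.1106
s2 side 235 [ 0.542  -0.0608] r 0.032 z 0.1045 ztop 0.111
empty top 56 [0.5388 0.0536] r 0.0111 z 0.1108 ztop 0.1169
empty side 51 [0.5376 0.052 ] r 0.0118 z 0.1095 ztop 0.1156
btn top 114 [0.4322 0.0165] r 0.0208 z 0.0538 ztop 0.0568
btn side 101 [0.4279 0.0185] r 0.0216 z 0.0535 ztop 0.0569
purple top 363 [ 0.284  -0.2075] r 0.03 z 0.083 ztop 0.0885
purple side 207 [ 0.2815 -0.2092] r 0.0321 z 0.0829 ztop 0.0869
orange top 360 [ 0.2788 -0.3186] r 0.0296 z 0.0828 ztop 0.0876
orange side 181 [ 0.2773 -0.3197] r 0.0319 z 0.0827 ztop 0.0887
crate rim [0.34629377 0.15770863 0.03507921] [0.60440294 0.38572694 0.04864835]
((475.26641845703125, 272.0372619628906), (250.25863647460938, 221.48570251464844), 2.16750168800354)
manifold ((378.4612121582031, -8.757743835449219), (638.7659912109375, 199.25140380859375), 1.8618366718292236)
```

```bash
python3 - <<'E'
import numpy as np,cv2
z=np.load('top0.npz');im=z['im'][90:290,200:420,::-1]
cv2.imwrite('pics/crop0.png',cv2.resize(im,None,fx=3,fy=3,interpolation=cv2.INTER_CUBIC)[:600,:660])
E
```

```text
(no output)
```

View pics/crop0.png

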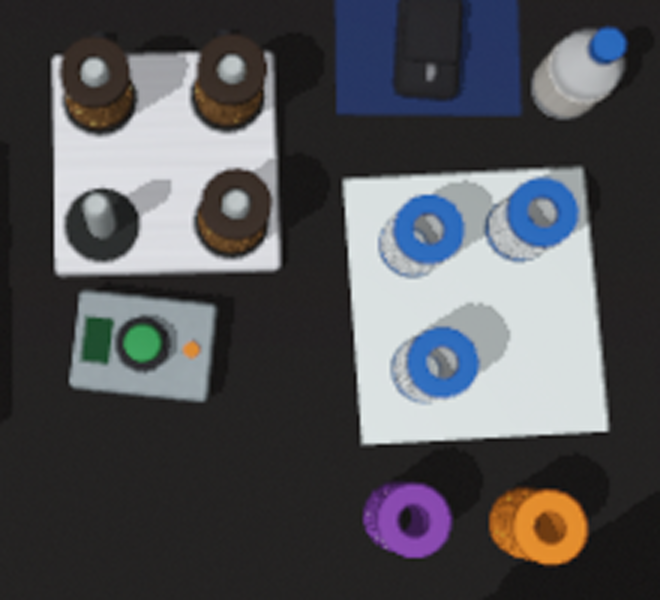

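servo_tool:
  dp:
    - [0,-1,-1]
    - [0,-1,-1]
    - [0,-1,-1]
    - [0,-1,-1]
    - [0,-1,-1]
  yaw: [0.9,0.9,0.9,0.9,0.9]
  fingers: 1
  grip_force: 25

```text
time: 0.6
position: [0.3785, -0.4251, 0.2223]
tool_rot: [-2.217, 0.007, 2.219]
ft_force: [0.2, 0.4, 0.2]
grip_width: 1.003
```

The crop confirms the choice: three white and blue cartridges on the mat, three brown ones on spindles, and the green button on the grey box at top-image (248,205). Approaching the fresh one at (378,163).

servo_tool:
  dp:
    - [0,-0.8,-1]
    - [0,-0.8,-1]
    - [0,-0.8,-1]
    - [0,-0.8,-1]
    - [0,-0.8,-1]
  yaw: [0,0,0,0,0]

```text
time: 1.1
position: [0.5043, -0.3258, 0.2221]
tool_rot: [-2.219, 0.003, 2.221]
ft_force: [0.0, 0.0, -0.6]
grip_width: 1.004
```

servo_tool:
  dp:
    - [0.4,-0.16,-1]
    - [0.6,0,-0.46]
    - [1,0,0]
    - [1,0,0]
    - [0,0,0]
  yaw: [0,0,0,0,0]

```text
time: 1.6
position: [0.5363, -0.3225, 0.1421]
tool_rot: [-2.208, -0.001, 2.227]
ft_force: [-0.2, 0.4, -0.6]
grip_width: 1.0
```

servo_tool:
  dp:
    - [0.8,-0.04,-0.14]
    - [0.8,0,0]
    - [0.8,0,0]
    - [0.8,0,0]
    - [0.28,0,0]
  yaw: [0,0,0,0,0]

```text
time: 2.1
position: [0.542, -0.3223, 0.059]
tool_rot: [-2.216, 0.003, 2.222]
ft_force: [-0.9, 0.3, -0.5]
grip_width: 0.998
```

```bash
python3 - <<'E'
from h import *
st();im,d=shot('side','a1.png')
E
```

```text
t 2.1 p [ 0.542  -0.3223  0.059 ] R [[-0.003, -0.004, -1.0], [0.001, -1.0, 0.004], [-1.0, -0.001, 0.003]] F [-0.9  0.3 -0.5] w 0.998
```

View pics/a1.png

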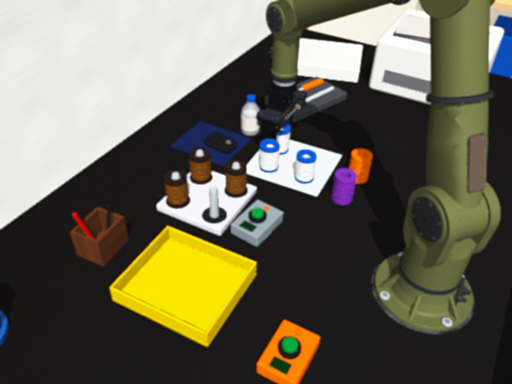

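The side view shows the gripper straddling the cartridge near (283,135), with the bottle at (250,117) clear. Closing.

servo_tool:
  dp:
    - [0.1,0,0]
    - [0,0,0]
    - [0,0,0]
    - [0,0,0]
    - [0,0,0]
  yaw: [0,0,0,0,0]
  fingers: 0
  grip_force: 25

```text
time: 2.65
position: [0.5441, -0.3224, 0.0589]
tool_rot: [-2.222, 0.004, 2.219]
ft_force: [0.8, 0.1, 1.2]
grip_width: 0.669
```

```bash
python3 - <<'E'
from h import *
st()
z=np.load('side0.npz')
W=cloud('top',np.load('top0.npz')['d'])
for k,p in dict(bottle=(393,115),cap=(402,104),mouse=(343,105),pen=(150,90)).items(): print(k,W[p[1],p[0]])
E
```

```text
t 2.65 p [ 0.5441 -0.3224  0.0589] R [[0.001, -0.003, -1.0], [-0.001, -1.0, 0.003], [-1.0, 0.001, -0.001]] F [0.8 0.1 1.2] w 0.669
bottle [ 0.65801478 -0.35457348  0.09093135]
cap [ 0.32849774 -0.00690331  1.14226156]
mouse [ 0.70452594 -0.24046609  0.02790483]
pen [0.7493464  0.28680433 0.00756478]
```

servo_tool:
  dp:
    - [-1,0,0]
    - [-1,0,0]
    - [-1,0,0]
    - [-1,-0.5,0]
    - [-1,-1,0]
  yaw: [0,0,0,0,0]

```text
time: 3.15
position: [0.5427, -0.2865, 0.1835]
tool_rot: [-2.218, 0.008, 2.22]
ft_force: [0.5, -1.0, -1.0]
grip_width: 0.668
```

servo_tool:
  dp:
    - [-0.4,-1,0]
    - [0,-1,0]
    - [0,-1,0]
    - [0,-1,0]
    - [0,-1,0]
  yaw: [0,0,0,0,0]

```text
time: 3.65
position: [0.5436, -0.1583, 0.1928]
tool_rot: [-2.22, 0.002, 2.221]
ft_force: [-0.1, 0.3, -2.5]
grip_width: 0.667
```

servo_tool:
  dp:
    - [0,-1,0]
    - [0,-1,0]
    - [0,-1,0]
    - [0,-1,0]
    - [0,-1,0]
  yaw: [0,0,0,0,0]

```text
time: 4.15
position: [0.5439, -0.0334, 0.1928]
tool_rot: [-2.22, 0.003, 2.221]
ft_force: [0.4, 0.1, -1.6]
grip_width: 0.668
```

servo_tool:
  dp:
    - [0,-1,0]
    - [0,-1,0]
    - [0,-1,0]
    - [0,-0.5,0]
    - [0,0,0]
  yaw: [0,0,0,0,0]

```text
time: 4.65
position: [0.5442, 0.0552, 0.193]
tool_rot: [2.221, 0.002, -2.221]
ft_force: [-0.5, 0.1, -2.9]
grip_width: 0.667
```

```bash
python3 - <<'E'
from h import *
st();im,d=shot('side','b1.png');im,d=shot('top','b1t.png');st()
E
```

```text
t 4.65 p [0.5442 0.0552 0.193 ] R [[-0.0, 0.001, -1.0], [0.001, -1.0, -0.001], [-1.0, -0.001, 0.0]] F [-0.5  0.1 -2.9] w 0.667
t 4.75 p [0.5446 0.0517 0.1928] R [[-0.0, -0.003, -1.0], [-0.001, -1.0, 0.003], [-1.0, 0.001, 0.0]] F [-0.2 -0.5 -0.7] w 0.671
```

View pics/b1.png

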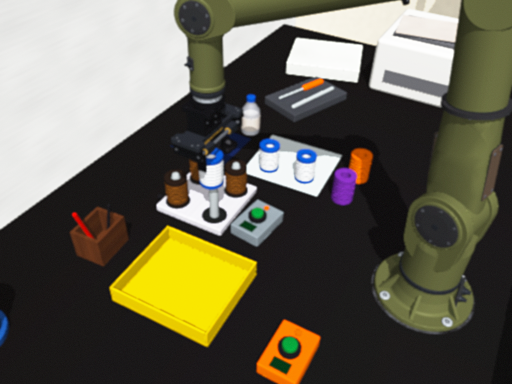

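View pics/b1t.png

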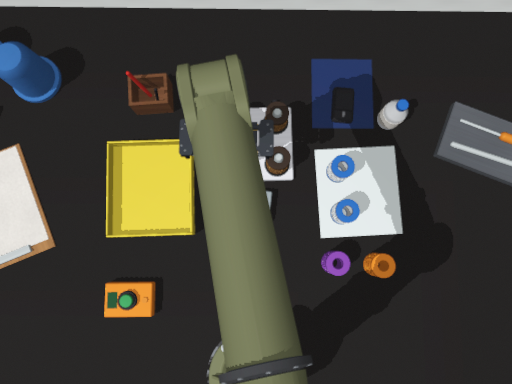

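The held cartridge is above the empty spindle in the side view, at (213,170) over the spindle at (213,205). The top view is blocked by the arm, so I'll fit both from side depth.

```bash
cat >> h.py <<'E'
def cyl(W,valid,g,z0,z1,rad,r):
    m=valid&(W[...,2]>z0)&(W[...,2]<z1)&(np.hypot(W[...,0]-g[0],W[...,1]-g[1])<r)
    P=W[m]
    f=lambda p:np.hypot(P[:,0]-p[0],P[:,1]-p[1])-rad
    s=least_squares(f,g,loss='soft_l1',f_scale=.002)
    return s.x,len(P),np.median(abs(s.fun))
def colmask(im,kind):
    h=cv2.cvtColor(im,cv2.COLOR_RGB2HSV)
    if kind=='white': return (h[...,1]<60)&(h[...,2]>120)
    if kind=='blue': return (h[...,0]>95)&(h[...,0]<125)&(h[...,1]>120)
    if kind=='wb': return colmask(im,'white')|colmask(im,'blue')
    return (h[...,0]<20)&(h[...,1]>70)
E
python3 - <<'E'
from h import *
z=np.load('side0.npz');W0=cloud('side',z['d'])
print('spindle',cyl(W0,z['d']>0,(.539,.054),.04,.10,.012,.022))
for r in(.02,.025): print('spindle',cyl(W0,z['d']>0,(.538,.053),.045,.10,.012,r))
im,d=shot('side');W=cloud('side',d);st()
g=(.541,.054)
print('cart',cyl(W,(d>0)&colmask(im,'wb'),g,.12,.165,.03,.045))
P=W[(d>0)&colmask(im,'wb')&(np.hypot(W[...,0]-g[0],W[...,1]-g[1])<.045)&(W[...,2]>.12)];print('cart z',np.percentile(P[:,2],[1,5,95,99]))
print('fresh f0 side', cyl(W0,z['d']>0,(.527,-.225),.01,.075,.03,.045),cyl(W0,z['d']>0,(.415,-.2335),.01,.075,.03,.045))
for k,g in dict(s0=(.654,.057),s1=(.657,-.057),s2=(.5425,-.0605)).items(): print(k,cyl(W0,z['d']>0,g,.035,.09,.03,.042))
E
```

```text
spindle (array([0.54018817, 0.050807  ]), 168, np.float64(0.0011044499762628435))
spindle (array([0.5402409 , 0.05088228]), 151, np.float64(0.0011000766262270426))
spindle (array([0.5402409 , 0.05088228]), 151, np.float64(0.0011000766262270426))
t 4.8 p [0.5447 0.0511 0.1928] R [[-0.0, -0.004, -1.0], [-0.001, -1.0, 0.004], [-1.0, 0.001, 0.0]] F [ 0.6 -0.3 -2. ] w 0.67
cart (array([0.54331064, 0.04912193]), 215, np.float64(0.0010020415055982841))
cart z [0.13473863 0.14001734 0.46734807 0.5022513 ]
fresh f0 side (array([ 0.5274381 , -0.22841691]), 372, np.float64(0.0013799754543132627)) (array([ 0.41425425, -0.23768202]), 380, np.float64(0.0013223608239211568))
s0 (array([0.65566147, 0.05373494]), 352, np.float64(0.0011184033925618966))
s1 (array([ 0.6589775 , -0.06126966]), 327, np.float64(0.0011471082456258538))
s2 (array([ 0.5440173 , -0.06473649]), 342, np.float64(0.0010535587122453595))
```

servo_tool:
  dp:
    - [0,-0.07,0.12]
    - [0,0,0]
    - [0.4,0,0]
    - [0.4,0,0]
    - [0.4,0,0]
  yaw: [0,0,0,0,0]

```text
time: 5.3
position: [0.5412, 0.0545, 0.1617]
tool_rot: [-2.219, 0.003, 2.221]
ft_force: [-1.4, -0.6, -2.2]
grip_width: 0.664
```

servo_tool:
  dp:
    - [0.2,0,0]
    - [0.2,0,0]
    - [0.2,0,0]
    - [0,0,0]
    - [0,0,0]
  yaw: [0,0,0,0,0]

```text
time: 5.8
position: [0.5416, 0.0547, 0.148]
tool_rot: [-2.22, 0.003, 2.22]
ft_force: [-0.4, 0.1, -2.2]
grip_width: 0.67
```

```bash
python3 - <<'E'
from h import *
im,d=shot('side','b2.png');W=cloud('side',d);s=st()
g=(.541,.052);zb=s['position'][2]-.059
print('cart',cyl(W,(d>0)&colmask(im,'wb'),g,zb+.005,zb+.05,.03,.045))
cv2.imwrite('pics/b2c.png',cv2.resize(im[100:260,130:290,::-1],None,fx=3.5,fy=3.5,interpolation=cv2.INTER_CUBIC))
E
```

```text
t 5.85 p [0.5417 0.0547 0.1482] R [[0.0, -0.002, -1.0], [-0.0, -1.0, 0.002], [-1.0, 0.0, -0.0]] F [ 0.1 -0.3 -2.5] w 0.673
cart (array([0.54060175, 0.05209158]), 303, np.float64(0.0010415848189480048))
```

View pics/b2c.png

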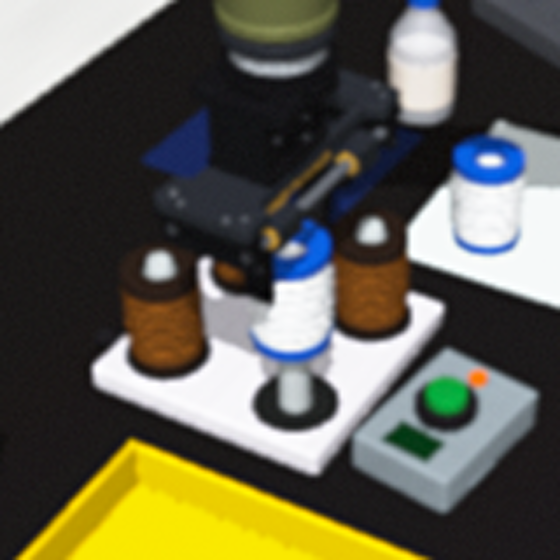

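It's on the spindle past the taper with no contact force. The 1.3 mm y offset is small and I'll trim it. Lowering.

servo_tool:
  dp:
    - [0.4,0.04,0]
    - [0.5,0,0]
    - [0.5,0,0]
    - [0.5,0,0]
    - [0.4,0,0]
  yaw: [0,0,0,0,0]

```text
time: 6.35
position: [0.5409, 0.0538, 0.0887]
tool_rot: [-2.218, 0.002, 2.222]
ft_force: [0.7, -0.5, -1.7]
grip_width: 0.669
```

servo_tool:
  dp:
    - [0.2,0,0]
    - [0.2,0,0]
    - [0,0,0]
    - [0,0,0]
    - [0,0,0]
  yaw: [0,0,0,0,0]

```text
time: 6.85
position: [0.5418, 0.0538, 0.0806]
tool_rot: [-2.221, 0.003, 2.22]
ft_force: [-0.6, -0.3, -1.7]
grip_width: 0.667
```

servo_tool:
  dp:
    - [0.06,0,0]
    - [0.06,0,0]
    - [0,0,0]
    - [0,0,0]
    - [0,0,0]
  yaw: [0,0,0,0,0]

```text
time: 7.35
position: [0.5422, 0.0538, 0.0806]
tool_rot: [-2.222, 0.004, 2.219]
ft_force: [-7.2, -1.1, 16.1]
grip_width: 0.666
```

servo_tool:
  dp:
    - [0,0,0]
    - [0,0,0]
    - [0,0,0]
    - [-0.5,0,0]
    - [-1,0,0]
  yaw: [0,0,0,0,0]
  fingers: 1

```text
time: 7.85
position: [0.54, 0.0536, 0.114]
tool_rot: [-2.215, 0.002, 2.225]
ft_force: [0.4, -0.3, -0.1]
grip_width: 0.98
```

Contact registered at 16 N at home height, so it's seated. Next is spent s2 (278,160) to the crate.

servo_tool:
  dp:
    - [-1,0,0]
    - [-0.4,0.56,0]
    - [0,1,-0.05]
    - [0,1,0]
    - [0,1,0]
  yaw: [0,0,0,0,0]

```text
time: 8.35
position: [0.5429, -0.036, 0.151]
tool_rot: [-2.222, 0.002, 2.219]
ft_force: [0.2, -0.9, -0.6]
grip_width: 0.998
```

servo_tool:
  dp:
    - [0,1,0]
    - [0,0,0]
    - [0.6,0,0]
    - [0.9,0,0]
    - [0.9,0,0]
  yaw: [0,0,0,0,0]

```text
time: 8.85
position: [0.5426, -0.0583, 0.089]
tool_rot: [-2.222, -0.001, 2.22]
ft_force: [-0.5, 0.2, -0.1]
grip_width: 1.002
```

servo_tool:
  dp:
    - [0.4,0.08,0]
    - [0,0,0]
    - [0,0,0]
    - [0,0,0]
    - [0,0,0]
  yaw: [0,0,0,0,0]

```text
time: 9.35
position: [0.5434, -0.0622, 0.0811]
tool_rot: [-2.223, 0.003, 2.218]
ft_force: [-0.2, 0.8, -0.8]
grip_width: 1.002
```

servo_tool:
  dp:
    - [0,0,0]
    - [0,0,0]
    - [0,0,0]
    - [0,0,0]
    - [-0.3,0,0]
  yaw: [0,0,0,0,0]
  fingers: 0

```text
time: 9.85
position: [0.5414, -0.0621, 0.0866]
tool_rot: [-2.217, 0.002, 2.223]
ft_force: [0.0, -0.6, -2.0]
grip_width: 0.678
```

servo_tool:
  dp:
    - [-1,0,0]
    - [-1,0,0]
    - [-1,0,0]
    - [-1,0,0]
    - [-0.5,-0.5,0]
  yaw: [0,0,0,0,0]

```text
time: 10.35
position: [0.5434, -0.0515, 0.2024]
tool_rot: [-2.222, 0.008, 2.216]
ft_force: [0.6, -1.0, -2.6]
grip_width: 0.681
```

servo_tool:
  dp:
    - [0,-1,-0.1]
    - [0,-1,-0.1]
    - [0,-1,-0.1]
    - [0,-1,-0.1]
    - [0,-1,-0.1]
  yaw: [0,0,0,0,0]

```text
time: 10.85
position: [0.5546, 0.0774, 0.1994]
tool_rot: [-2.219, 0.001, 2.222]
ft_force: [0.1, 0.1, -1.7]
grip_width: 0.681
```

servo_tool:
  dp:
    - [0,-1,0]
    - [0,-1,0]
    - [0,-1,0]
    - [0,-1,0]
    - [0,-1,0]
  yaw: [0,0,0,0,0]

```text
time: 11.35
position: [0.5546, 0.2023, 0.1993]
tool_rot: [-2.219, 0.002, 2.222]
ft_force: [-0.7, 0.7, -2.4]
grip_width: 0.68
```

servo_tool:
  dp:
    - [0,-1,0]
    - [0.5,-1,0]
    - [1,-0.9,0]
    - [1,0,0]
    - [1,0,0]
  yaw: [0,0,0,0,0]

```text
time: 11.85
position: [0.5542, 0.275, 0.111]
tool_rot: [2.22, 0.001, -2.223]
ft_force: [0.9, -0.1, -2.2]
grip_width: 0.683
```

servo_tool:
  dp:
    - [0.8,0,0]
    - [0.5,0,0]
    - [0.2,0,0]
    - [0.1,0,0]
    - [0,0,0]
  yaw: [0,0,0,0,0]

```text
time: 12.35
position: [0.5562, 0.2731, 0.0731]
tool_rot: [-2.221, 0.002, 2.219]
ft_force: [0.9, -0.1, -1.8]
grip_width: 0.681
```

servo_tool:
  dp:
    - [0,0,0]
    - [0,0,0]
    - [0,0,0]
    - [-0.8,0,0]
    - [-1,0,0]
  yaw: [0,0,0,0,0]
  fingers: 1

```text
time: 12.85
position: [0.5552, 0.2723, 0.1173]
tool_rot: [-2.218, 0.004, 2.223]
ft_force: [0.2, 0.6, -0.1]
grip_width: 0.98
```

servo_tool:
  dp:
    - [-1,0,0]
    - [-1,1,0]
    - [-0.3,1,0]
    - [0,1,0]
    - [0,1,0]
  yaw: [0,0,0,0,0]

```text
time: 13.35
position: [0.5561, 0.1721, 0.1762]
tool_rot: [-2.223, 0.002, 2.218]
ft_force: [-0.2, 0.1, -0.9]
grip_width: 1.0
```

```bash
python3 - <<'E'
from h import *
im,d=shot('side','c1.png');im,d=shot('top','c1t.png');W=cloud('top',d);s=st()
for k,g in dict(f0=(.5266,-.2246),f2=(.4138,-.2338),s1=(.6568,-.0569),s2=(.5426,-.0604),s0=(.6536,.0581),e=(.539,.054)).items():
    zz=.085 if k[0]=='f' else .107
    P=ring('top',None,d,g,zz-.006,zz+.004,.045,W=W)
    if len(P)>20: print(k,len(P),topcen(P))
E
```

```text
t 13.45 p [0.5568 0.1678 0.1756] R [[0.001, -0.009, -1.0], [-0.003, -1.0, 0.009], [-1.0, 0.003, -0.001]] F [-0.3 -0.6  0.5] w 0.997
f0 342 (array([ 0.52667883, -0.22443848]), 0.029745378494262696)
f2 345 (array([ 0.41412424, -0.23343471]), 0.029951128005981445)
s1 387 (array([ 0.65762946, -0.05686497]), 0.02987561225891113)
s2 38 (array([ 0.54259918, -0.06036957]), 0.011531689643859862)
s0 384 (array([0.65348212, 0.05793577]), 0.029940601348876952)
e 386 (array([0.53912317, 0.05526313]), 0.029647466659545898)
```

View pics/c1t.png

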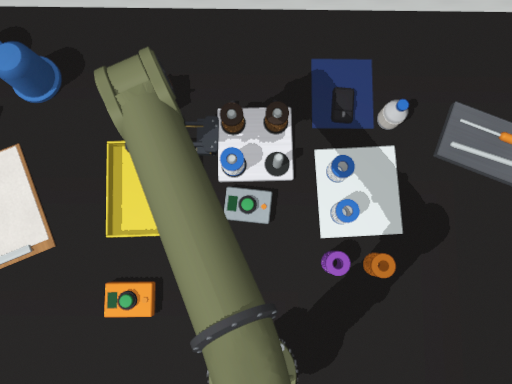

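View pics/c1.png

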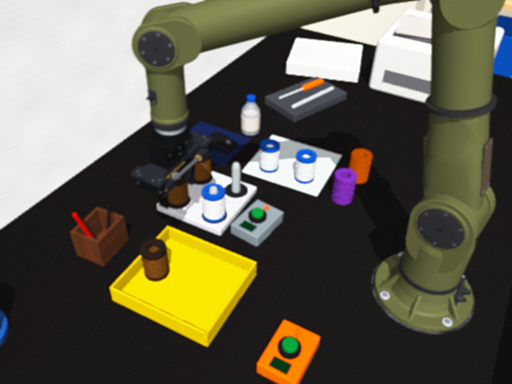

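Top view: the first fresh one is seated at (232,160) and spent s2's spindle (278,160) is free. Side view: the first spent cartridge stands in the crate at (155,258). Nothing has been knocked so far. Next is s0 to the crate.

servo_tool:
  dp:
    - [0,1,-0.9]
    - [0,1,-0.9]
    - [0,1,-0.9]
    - [0,1,-0.9]
    - [0.4,0.4,-0.3]
  yaw: [0,0,0,0,0]

```text
time: 13.95
position: [0.6559, 0.0596, 0.1661]
tool_rot: [-2.223, 0.008, 2.214]
ft_force: [0.3, -0.2, -0.3]
grip_width: 1.001
```

servo_tool:
  dp:
    - [0.5,0,0]
    - [1,0,0]
    - [1,0,0]
    - [0.8,0,0]
    - [0,0,0]
  yaw: [0,0,0,0,0]

```text
time: 14.45
position: [0.6484, 0.0651, 0.0782]
tool_rot: [2.212, 0.002, -2.231]
ft_force: [-0.2, 0.5, -0.3]
grip_width: 0.997
```

servo_tool:
  dp:
    - [0,0,0]
    - [0,0,0]
    - [0,0,0]
    - [0,0,0]
    - [0,0,0]
  yaw: [0,0,0,0,0]

```text
time: 14.95
position: [0.6532, 0.0625, 0.0832]
tool_rot: [-2.221, 0.003, 2.219]
ft_force: [0.4, -0.7, 0.0]
grip_width: 1.0
```

servo_tool:
  dp:
    - [0.1,0.18,0]
    - [0,0,0]
    - [0,0,0]
    - [0,0,0]
    - [0,0,0]
  yaw: [0,0,0,0,0]

```text
time: 15.45
position: [0.6529, 0.0582, 0.08]
tool_rot: [-2.22, 0.003, 2.22]
ft_force: [-0.4, 0.3, 0.6]
grip_width: 1.001
```

servo_tool:
  dp:
    - [0,0,0]
    - [0,0,0]
    - [0,0,0]
    - [0,0,0]
    - [-0.3,0,0]
  yaw: [0,0,0,0,0]
  fingers: 0

```text
time: 15.95
position: [0.6518, 0.0575, 0.0863]
tool_rot: [-2.217, 0.004, 2.224]
ft_force: [-0.2, -0.9, -2.8]
grip_width: 0.679
```

servo_tool:
  dp:
    - [-1,0,0]
    - [-1,0,0]
    - [-1,0,0]
    - [-1,0,0]
    - [-0.5,-0.3,0]
  yaw: [0,0,0,0,0]

```text
time: 16.45
position: [0.6539, 0.0644, 0.2027]
tool_rot: [-2.223, 0.006, 2.216]
ft_force: [0.8, -0.1, -2.2]
grip_width: 0.682
```

servo_tool:
  dp:
    - [0,-1,0.8]
    - [0,-1,0.8]
    - [0,-1,0.8]
    - [0,-1,0.8]
    - [0,-1,0.8]
  yaw: [0,0,0,0,0]

```text
time: 16.95
position: [0.5515, 0.1923, 0.1994]
tool_rot: [-2.219, 0.002, 2.222]
ft_force: [-0.2, 0.5, -2.1]
grip_width: 0.682
```

servo_tool:
  dp:
    - [0,-1,1]
    - [0,-1,1]
    - [0,-1,1]
    - [0,-0.3,0]
    - [0.5,0,0]
  yaw: [0,0,0,0,0]

```text
time: 17.45
position: [0.4782, 0.2763, 0.1887]
tool_rot: [-2.225, -0.004, 2.218]
ft_force: [1.2, -0.4, -1.9]
grip_width: 0.676
```

servo_tool:
  dp:
    - [1,0,0]
    - [1,0,0]
    - [1,0,0]
    - [1,0,0]
    - [0.6,0,0]
  yaw: [0,0,0,0,0]

```text
time: 17.95
position: [0.4776, 0.271, 0.0691]
tool_rot: [-2.216, 0.008, 2.225]
ft_force: [0.9, -0.3, -2.3]
grip_width: 0.679
```

Release, then go pick up fresh f0 at (.527,-.225).

servo_tool:
  dp:
    - [0,0,0]
    - [0,0,0]
    - [0,0,0]
    - [0,0,0]
    - [-0.8,0,0]
  yaw: [0,0,0,0,0]
  fingers: 1

```text
time: 18.45
position: [0.4774, 0.2726, 0.0916]
tool_rot: [-2.218, 0.004, 2.224]
ft_force: [-0.5, -0.1, 0.6]
grip_width: 0.979
```

servo_tool:
  dp:
    - [-1,0,0]
    - [-1,0,0]
    - [-1,1,-0.2]
    - [-0.5,1,-0.2]
    - [0,1,-0.2]
  yaw: [0,0,0,0,0]

```text
time: 18.95
position: [0.4951, 0.1987, 0.1837]
tool_rot: [-2.227, 0.0, 2.213]
ft_force: [0.9, -0.3, -1.1]
grip_width: 0.998
```

servo_tool:
  dp:
    - [0,1,-0.2]
    - [0,1,-0.2]
    - [0,1,-0.2]
    - [0,1,-0.2]
    - [0,1,-0.2]
  yaw: [0,0,0,0,0]

```text
time: 19.45
position: [0.5186, 0.0725, 0.1813]
tool_rot: [-2.223, 0.003, 2.218]
ft_force: [-0.4, 0.6, -0.1]
grip_width: 1.001
```

servo_tool:
  dp:
    - [0,1,-0.2]
    - [0,1,-0.2]
    - [0,1,0]
    - [0,1,0]
    - [0,1,0]
  yaw: [0,0,0,0,0]

```text
time: 19.95
position: [0.5281, -0.0526, 0.1813]
tool_rot: [-2.223, 0.003, 2.218]
ft_force: [0.8, -0.1, 0.1]
grip_width: 1.001
```

```bash
python3 - <<'E'
from h import *
im,d=shot('top','d1t.png');W=cloud('top',d);s=st()
for k,g in dict(f0=(.5266,-.2246),f2=(.4138,-.2338),s1=(.6568,-.0569),s2=(.5426,-.0604),s0=(.6536,.0581),e=(.539,.054)).items():
    zz=.085 if k[0]=='f' else .107
    P=ring('top',None,d,g,zz-.006,zz+.004,.045,W=W)
    if len(P)>20: print(k,len(P),topcen(P))
E
```

```text
t 20.0 p [ 0.5279 -0.0584  0.1811] R [[0.002, -0.008, -1.0], [-0.004, -1.0, 0.008], [-1.0, 0.004, -0.002]] F [-0.3 -4.2 -0. ] w 1.004
f0 342 (array([ 0.52679431, -0.22438834]), 0.030135591506958007)
f2 355 (array([ 0.41400076, -0.23355186]), 0.029844141006469725)
s0 39 (array([0.65325024, 0.05694489]), 0.010824775695800782)
e 225 (array([0.53907892, 0.05630951]), 0.029498104095458985)
```

View pics/d1t.png

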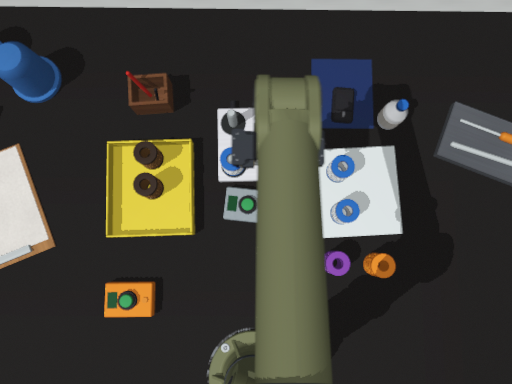

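Both spent cartridges stand in the crate at (148,155) and (148,186). f0 at (341,167) hasn't moved. Going on to it.

servo_tool:
  dp:
    - [0,1,0]
    - [0,1,0]
    - [0,1,0]
    - [0,1,0]
    - [0,1,0]
  yaw: [0,0,0,0,0]

```text
time: 20.5
position: [0.5278, -0.1774, 0.1812]
tool_rot: [-2.223, 0.003, 2.219]
ft_force: [0.4, -0.4, 1.1]
grip_width: 1.0
```

servo_tool:
  dp:
    - [0,1,0]
    - [0,0.7,0]
    - [0.5,0,0]
    - [1,0,0]
    - [1,0,0]
  yaw: [0,0,0,0,0]

```text
time: 21.0
position: [0.5277, -0.2173, 0.1167]
tool_rot: [-2.222, 0.0, 2.219]
ft_force: [-1.0, 0.1, -0.3]
grip_width: 0.998
```

servo_tool:
  dp:
    - [0.6,0,0]
    - [0,0,0]
    - [0,0,0]
    - [0,0,0]
    - [0,0,0]
  yaw: [0,0,0,0,0]

```text
time: 21.5
position: [0.5281, -0.2194, 0.1039]
tool_rot: [-2.223, 0.004, 2.218]
ft_force: [-0.8, 0.1, 0.6]
grip_width: 0.998
```

servo_tool:
  dp:
    - [0,0.2,0.04]
    - [0.5,0,0]
    - [0.8,0,0]
    - [0.5,0,0]
    - [0,0,0]
  yaw: [0,0,0,0,0]

```text
time: 22.0
position: [0.5242, -0.2235, 0.0548]
tool_rot: [-2.214, 0.001, 2.224]
ft_force: [-0.0, -0.3, 0.6]
grip_width: 0.995
```

servo_tool:
  dp:
    - [0,0,0]
    - [0,0,0]
    - [0,0,0]
    - [0,0,0]
    - [0,0,0]
  yaw: [0,0,0,0,0]
  fingers: 0

```text
time: 22.5
position: [0.5266, -0.2248, 0.0582]
tool_rot: [-2.222, 0.004, 2.22]
ft_force: [-0.0, -0.0, 1.5]
grip_width: 0.672
```

servo_tool:
  dp:
    - [-1,0,0]
    - [-1,0,0]
    - [-1,0,0]
    - [-1,-0.5,0]
    - [-1,-1,0]
  yaw: [0,0,0,0,0]

```text
time: 23.0
position: [0.5253, -0.1886, 0.183]
tool_rot: [-2.217, 0.008, 2.22]
ft_force: [0.8, 0.3, -1.8]
grip_width: 0.675
```

servo_tool:
  dp:
    - [-0.4,-1,-0.35]
    - [0,-1,-0.35]
    - [0,-1,0]
    - [0,-1,0]
    - [0,-1,0]
  yaw: [0,0,0,0,0]

```text
time: 23.5
position: [0.5435, -0.0606, 0.1921]
tool_rot: [-2.219, 0.002, 2.221]
ft_force: [-0.7, -0.4, -1.2]
grip_width: 0.675
```

servo_tool:
  dp:
    - [0,-0.1,0]
    - [0,0,0]
    - [0,0,0]
    - [0,0,0]
    - [0,0,0]
  yaw: [0,0,0,0,0]

```text
time: 24.0
position: [0.544, -0.0604, 0.1924]
tool_rot: [-2.219, 0.005, 2.22]
ft_force: [0.7, 0.4, -1.0]
grip_width: 0.67
```

```bash
cat >> h.py <<'E'
# side-camera spindle positions (cylinder fits)
SP=dict(e=(.5402,.0508),s0=(.6557,.0537),s1=(.6590,-.0613),s2=(.5440,-.0647))
def held(tgt,off=.059,fn=None):
    im,d=shot('side',fn);W=cloud('side',d);s=st();p=s['position'];zb=p[2]-off
    c,n,r=cyl(W,(d>0)&colmask(im,'wb'),(p[0]-.001,p[1]-.002),zb+.005,zb+.05,.03,.045)
    e=np.array(SP[tgt])-c
    print('cart side',np.round(c,4),n,round(r,4),'need dx,dy mm',np.round(e*1000,1),'dp y,z',np.round(-e[1]/.025,2),np.round(-e[0]/.025,2))
    return im,d
E
python3 - <<'E'
from h import *
im,d=shot('side');W=cloud('side',d)
z=np.load('side0.npz')
held('s2',.058,'e1.png')
E
```

```text
t 24.1 p [ 0.544  -0.0599  0.1925] R [[-0.0, -0.004, -1.0], [-0.0, -1.0, 0.004], [-1.0, 0.0, 0.0]] F [-0.5 -0.4 -1.7] w 0.676
cart side [ 0.5454 -0.0627] 286 0.0012 need dx,dy mm [-1.4 -2. ] dp y,z 0.08 0.05
```

View pics/e1.png

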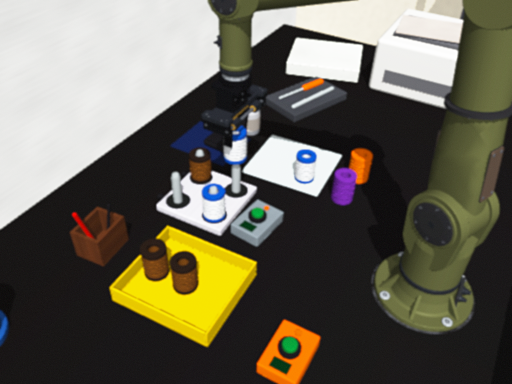

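The held cartridge is at (236,148) above the free spindle (236,180). Refining with direct fits of the bare spindles.

```bash
python3 - <<'E'
from h import *
im,d=shot('side');W=cloud('side',d)
for k in('s0','s2'): print(k,cyl(W,d>0,SP[k],.045,.10,.012,.022))
E
```

```text
s0 (array([0.65490236, 0.05443573]), 142, np.float64(0.0009749871544377457))
s2 (array([ 0.54359913, -0.06385581]), 133, np.float64(0.001113202013834403))
```

servo_tool:
  dp:
    - [0,0.05,0.06]
    - [0.6,0,0]
    - [0.6,0,0]
    - [0.4,0,0]
    - [0,0,0]
  yaw: [0,0,0,0,0]

```text
time: 24.65
position: [0.5413, -0.0608, 0.1499]
tool_rot: [-2.216, 0.003, 2.224]
ft_force: [0.4, -1.0, -2.2]
grip_width: 0.672
```

servo_tool:
  dp:
    - [0.4,0,0]
    - [0.4,0,0]
    - [0.4,0,0]
    - [0.4,0,0]
    - [0,0,0]
  yaw: [0,0,0,0,0]

```text
time: 25.15
position: [0.5419, -0.0607, 0.1108]
tool_rot: [-2.218, 0.003, 2.222]
ft_force: [1.8, 0.9, -2.7]
grip_width: 0.67
```

No contact so far. Lowering about 31 mm more.

servo_tool:
  dp:
    - [0.3,0,0]
    - [0.3,0,0]
    - [0.3,0,0]
    - [0.2,0,0]
    - [0,0,0]
  yaw: [0,0,0,0,0]

```text
time: 25.65
position: [0.5421, -0.0606, 0.0841]
tool_rot: [-2.219, 0.003, 2.221]
ft_force: [0.6, -1.4, -2.2]
grip_width: 0.672
```

servo_tool:
  dp:
    - [0.1,0,0]
    - [0.06,0,0]
    - [0,0,0]
    - [0,0,0]
    - [0,0,0]
  yaw: [0,0,0,0,0]

```text
time: 26.15
position: [0.5426, -0.0606, 0.0811]
tool_rot: [-2.221, 0.003, 2.22]
ft_force: [0.1, -1.2, -3.2]
grip_width: 0.669
```

servo_tool:
  dp:
    - [0.08,0,0]
    - [0.04,0,0]
    - [0,0,0]
    - [0,0,0]
    - [0,0,0]
  yaw: [0,0,0,0,0]

```text
time: 26.65
position: [0.5432, -0.0607, 0.0801]
tool_rot: [-2.222, 0.004, 2.219]
ft_force: [-4.1, -2.2, 9.7]
grip_width: 0.673
```

servo_tool:
  dp:
    - [0,0,0]
    - [0,0,0]
    - [0,0,0]
    - [-0.5,0,0]
    - [-1,0,0]
  yaw: [0,0,0,0,0]
  fingers: 1

```text
time: 27.15
position: [0.5409, -0.0601, 0.1145]
tool_rot: [-2.215, 0.001, 2.225]
ft_force: [-0.2, 0.2, -0.3]
grip_width: 0.982
```

Seated. Next is spent s1, the next one back.

servo_tool:
  dp:
    - [-1,0,0]
    - [-0.4,0,-0.6]
    - [0,-0.1,-1]
    - [0,0,-1]
    - [0,0,-1]
  yaw: [0,0,0,0,0]

```text
time: 27.65
position: [0.6338, -0.0581, 0.1517]
tool_rot: [-2.222, 0.003, 2.219]
ft_force: [0.1, 0.3, 0.5]
grip_width: 0.999
```

servo_tool:
  dp:
    - [0,0,-1]
    - [0,0,0]
    - [0,0,0]
    - [0,0,0]
    - [0,0,0]
  yaw: [0,0,0,0,0]

```text
time: 28.15
position: [0.6569, -0.0583, 0.151]
tool_rot: [-2.22, 0.003, 2.22]
ft_force: [-0.6, -0.0, -0.5]
grip_width: 0.999
```

servo_tool:
  dp:
    - [0.6,0,0]
    - [0.8,0,0]
    - [0.8,0,0]
    - [0.6,0,0]
    - [0,0,0]
  yaw: [0,0,0,0,0]

```text
time: 28.65
position: [0.6551, -0.0583, 0.0772]
tool_rot: [-2.214, 0.002, 2.226]
ft_force: [0.1, -0.1, 0.5]
grip_width: 0.998
```

servo_tool:
  dp:
    - [0,0,0]
    - [0,0,0]
    - [0,0,0]
    - [0,0,0]
    - [-0.3,0,0]
  yaw: [0,0,0,0,0]
  fingers: 0

```text
time: 29.15
position: [0.6567, -0.0583, 0.0874]
tool_rot: [-2.218, 0.003, 2.222]
ft_force: [0.6, 0.1, -2.0]
grip_width: 0.674
```

servo_tool:
  dp:
    - [-1,0,0]
    - [-1,0,0]
    - [-1,0,0]
    - [-1,0,0]
    - [-0.5,-0.3,0]
  yaw: [0,0,0,0,0]

```text
time: 29.65
position: [0.6585, -0.0522, 0.2033]
tool_rot: [-2.224, 0.007, 2.216]
ft_force: [0.3, -0.6, -2.6]
grip_width: 0.67
```

servo_tool:
  dp:
    - [0,-1,0.8]
    - [0,-1,0.8]
    - [0,-1,0.8]
    - [0,-1,0.8]
    - [0,-1,0.8]
  yaw: [0,0,0,0,0]

```text
time: 30.15
position: [0.5563, 0.0761, 0.2]
tool_rot: [-2.219, 0.002, 2.222]
ft_force: [0.9, 0.1, -1.7]
grip_width: 0.676
```

servo_tool:
  dp:
    - [0,-1,0.8]
    - [0,-1,0.8]
    - [0,-1,0.8]
    - [0,-1,0.8]
    - [0,-1,0.8]
  yaw: [0,0,0,0,0]

```text
time: 30.65
position: [0.4565, 0.2011, 0.2001]
tool_rot: [-2.22, 0.002, 2.222]
ft_force: [0.1, 1.5, -1.6]
grip_width: 0.675
```

servo_tool:
  dp:
    - [0,-1,0.8]
    - [0,-1,0.8]
    - [0,-0.9,0.5]
    - [0,0,0]
    - [0.5,0,0]
  yaw: [0,0,0,0,0]

```text
time: 31.15
position: [0.4062, 0.2736, 0.1889]
tool_rot: [-2.224, -0.001, 2.218]
ft_force: [0.8, -0.3, -2.3]
grip_width: 0.675
```

servo_tool:
  dp:
    - [1,0,0]
    - [1,0,0]
    - [1,0,0]
    - [1,0,0]
    - [0.7,0,0]
  yaw: [0,0,0,0,0]

```text
time: 31.65
position: [0.4051, 0.2702, 0.0675]
tool_rot: [-2.217, 0.007, 2.224]
ft_force: [-0.5, -0.5, -2.4]
grip_width: 0.675
```

servo_tool:
  dp:
    - [0,0,0]
    - [0,0,0]
    - [0,0,0]
    - [0,0,0]
    - [-0.8,0,0]
  yaw: [0,0,0,0,0]
  fingers: 1

```text
time: 32.15
position: [0.4047, 0.2714, 0.0895]
tool_rot: [-2.218, 0.005, 2.224]
ft_force: [0.0, 0.2, -0.1]
grip_width: 0.974
```

servo_tool:
  dp:
    - [-1,0,0]
    - [-1,0,0]
    - [-1,1,0]
    - [-0.5,1,0]
    - [0,1,0]
  yaw: [0,0,0,0,0]

```text
time: 32.65
position: [0.4073, 0.1975, 0.1812]
tool_rot: [-2.227, 0.0, 2.213]
ft_force: [-0.5, -1.5, -0.2]
grip_width: 0.999
```

servo_tool:
  dp:
    - [0,1,0]
    - [0,1,0]
    - [0,1,0]
    - [0,1,0]
    - [0,1,0]
  yaw: [0,0,0,0,0]

```text
time: 33.15
position: [0.4057, 0.0715, 0.179]
tool_rot: [-2.223, 0.003, 2.218]
ft_force: [0.7, 0.4, -0.0]
grip_width: 0.999
```

servo_tool:
  dp:
    - [0,1,0]
    - [0,1,0]
    - [0,1,0]
    - [0,1,0]
    - [0,1,0]
  yaw: [0,0,0,0,0]

```text
time: 33.65
position: [0.4054, -0.0536, 0.179]
tool_rot: [-2.223, 0.003, 2.218]
ft_force: [0.1, 0.4, 0.7]
grip_width: 0.996
```

```bash
python3 - <<'E'
from h import *
im,d=shot('top','g1t.png');W=cloud('top',d);s=st()
for k,g in dict(f2=(.4138,-.2338),s1=(.6568,-.0569),s2=(.5426,-.0604),s0=(.6536,.0581),e=(.539,.054)).items():
    zz=.085 if k[0]=='f' else .107
    P=ring('top',None,d,g,zz-.006,zz+.004,.045,W=W)
    if len(P)>20: print(k,len(P),topcen(P))
im,d=shot('side','g1.png')
E
```

```text
t 33.7 p [ 0.4051 -0.0581  0.1789] R [[0.002, -0.007, -1.0], [-0.003, -1.0, 0.007], [-1.0, 0.003, -0.002]] F [-0.1 -3.5  0.6] w 1.003
f2 349 (array([ 0.41413596, -0.23365591]), 0.03005866813659668)
s1 37 (array([ 0.65687036, -0.05678872]), 0.011661171913146973)
s2 232 (array([ 0.54390649, -0.05943414]), 0.02915094566345215)
s0 46 (array([0.65250409, 0.05687885]), 0.011337934494018554)
e 398 (array([0.53923395, 0.05514128]), 0.029780832290649414)
```

View pics/g1t.png

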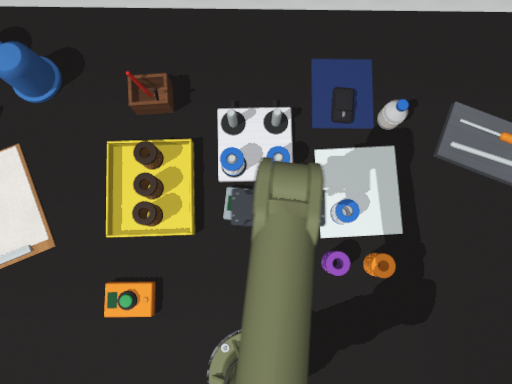

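View pics/g1.png

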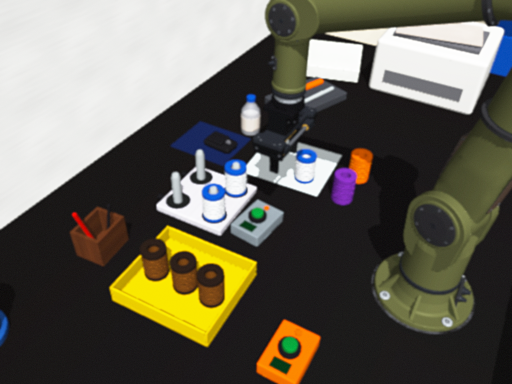

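Three spent cartridges stand in the crate at (148,155), (148,186) and (147,213), and two fresh ones are seated. The last fresh one is unmoved at (346,211). Picking it up.

servo_tool:
  dp:
    - [0,1,-0.35]
    - [0,1,0]
    - [0,1,0]
    - [0,1,0]
    - [0,1,0]
  yaw: [0,0,0,0,0]

```text
time: 34.25
position: [0.4141, -0.1779, 0.1788]
tool_rot: [-2.223, 0.002, 2.219]
ft_force: [0.5, 1.1, -0.2]
grip_width: 0.999
```

servo_tool:
  dp:
    - [0,1,0]
    - [0,1,0]
    - [0.4,0.1,0]
    - [1,0,0]
    - [1,0,0]
  yaw: [0,0,0,0,0]

```text
time: 34.75
position: [0.4144, -0.2291, 0.1179]
tool_rot: [-2.223, 0.002, 2.218]
ft_force: [-0.5, 0.9, -0.4]
grip_width: 0.999
```

servo_tool:
  dp:
    - [0.4,0,0]
    - [0,0,0]
    - [0,0,0]
    - [0,0,0]
    - [0,0,0]
  yaw: [0,0,0,0,0]

```text
time: 35.25
position: [0.4142, -0.2304, 0.1092]
tool_rot: [-2.223, 0.004, 2.219]
ft_force: [0.0, 0.0, 0.1]
grip_width: 0.998
```

servo_tool:
  dp:
    - [0.2,0.12,0]
    - [0.5,0,0]
    - [0.8,0,0]
    - [0.5,0,0]
    - [0,0,0]
  yaw: [0,0,0,0,0]

```text
time: 35.75
position: [0.4115, -0.2322, 0.0556]
tool_rot: [-2.214, 0.0, 2.224]
ft_force: [0.0, 0.1, 0.7]
grip_width: 1.002
```

servo_tool:
  dp:
    - [0,0,0]
    - [0,0,0]
    - [0,0,0]
    - [0,0,0]
    - [0,0,0]
  yaw: [0,0,0,0,0]
  fingers: 0

```text
time: 36.25
position: [0.414, -0.234, 0.0588]
tool_rot: [-2.223, 0.005, 2.219]
ft_force: [-0.8, -1.2, 2.0]
grip_width: 0.674
```

servo_tool:
  dp:
    - [-1,0,0]
    - [-1,0,0]
    - [-1,0,0]
    - [-1,-0.5,-0.5]
    - [-1,-1,-0.8]
  yaw: [0,0,0,0,0]

```text
time: 36.75
position: [0.4445, -0.1974, 0.1835]
tool_rot: [-2.216, 0.009, 2.22]
ft_force: [0.6, 1.4, -2.7]
grip_width: 0.671
```

servo_tool:
  dp:
    - [-0.4,-1,-1]
    - [0,-1,-1]
    - [0,-1,-1]
    - [0,-1,-1]
    - [0,-1,-1]
  yaw: [0,0,0,0,0]

```text
time: 37.25
position: [0.5716, -0.0698, 0.1924]
tool_rot: [-2.219, 0.002, 2.222]
ft_force: [0.6, 0.1, -2.9]
grip_width: 0.673
```

servo_tool:
  dp:
    - [0,-0.6,-1]
    - [0,0,-1]
    - [0,0,-1]
    - [0,0,-0.4]
    - [0,0,0]
  yaw: [0,0,0,0,0]

```text
time: 37.75
position: [0.6564, -0.056, 0.1917]
tool_rot: [-2.218, 0.002, 2.222]
ft_force: [-0.2, -0.2, -2.4]
grip_width: 0.675
```

servo_tool:
  dp:
    - [0,0,0]
    - [0,0,0]
    - [0,0,0]
    - [0,0,0]
    - [0,0,0]
  yaw: [0,0,0,0,0]

```text
time: 38.25
position: [0.6561, -0.0563, 0.1934]
tool_rot: [-2.221, 0.003, 2.22]
ft_force: [0.1, 0.3, -3.2]
grip_width: 0.677
```

```bash
python3 - <<'E'
from h import *
z=cv2.imread('pics/g1.png')
im,d=held('s1',.059,'i1.png');W=cloud('side',d)
print('s1 spindle',cyl(W,d>0,SP['s1'],.045,.10,.012,.022))
E
```

```text
t 38.3 p [ 0.6562 -0.0563  0.1933] R [[0.0, -0.002, -1.0], [-0.0, -1.0, 0.002], [-1.0, 0.0, -0.0]] F [-1.3 -0.4 -2.4] w 0.676
cart side [ 0.6571 -0.0593] 291 0.0011 need dx,dy mm [ 1.9 -2. ] dp y,z 0.08 -0.08
s1 spindle (array([ 0.65835909, -0.06061395]), 134, np.float64(0.0011254009237692524))
```

View pics/i1.png

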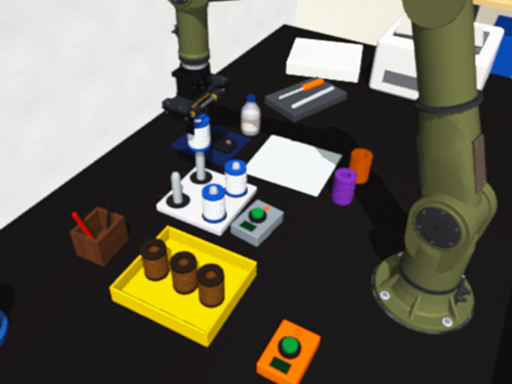

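The cartridge at (200,132) is above spindle s1 at (200,165). The correction is about 1.3 mm on each axis.

servo_tool:
  dp:
    - [0,0.05,-0.05]
    - [0.6,0,0]
    - [0.6,0,0]
    - [0.4,0,0]
    - [0,0,0]
  yaw: [0,0,0,0,0]

```text
time: 38.8
position: [0.6564, -0.0578, 0.1499]
tool_rot: [-2.216, 0.003, 2.224]
ft_force: [0.4, 0.2, -2.7]
grip_width: 0.673
```

servo_tool:
  dp:
    - [0.4,0,0]
    - [0.4,0,0]
    - [0.4,0,0]
    - [0.4,0,0]
    - [0,0,0]
  yaw: [0,0,0,0,0]

```text
time: 39.3
position: [0.6569, -0.0577, 0.111]
tool_rot: [-2.218, 0.003, 2.222]
ft_force: [0.2, -0.4, -3.1]
grip_width: 0.671
```

servo_tool:
  dp:
    - [0.3,0,0]
    - [0.3,0,0]
    - [0.3,0,0]
    - [0.2,0,0]
    - [0,0,0]
  yaw: [0,0,0,0,0]

```text
time: 39.8
position: [0.657, -0.0577, 0.0844]
tool_rot: [-2.219, 0.003, 2.222]
ft_force: [-0.1, 0.1, -1.9]
grip_width: 0.673
```

servo_tool:
  dp:
    - [0.1,0,0]
    - [0.06,0,0]
    - [0,0,0]
    - [0,0,0]
    - [0,0,0]
  yaw: [0,0,0,0,0]

```text
time: 40.3
position: [0.6577, -0.0574, 0.0818]
tool_rot: [-2.221, 0.003, 2.22]
ft_force: [0.3, -0.5, -2.4]
grip_width: 0.671
```

servo_tool:
  dp:
    - [0.08,0,0]
    - [0.04,0,0]
    - [0,0,0]
    - [0,0,0]
    - [0,0,0]
  yaw: [0,0,0,0,0]

```text
time: 40.8
position: [0.6584, -0.0575, 0.0808]
tool_rot: [-2.223, 0.003, 2.218]
ft_force: [-2.9, -0.4, 6.6]
grip_width: 0.675
```

servo_tool:
  dp:
    - [0,0,0]
    - [0,0,0]
    - [0,0,0]
    - [-0.5,0,0]
    - [-1,0,0]
  yaw: [0,0,0,0,0]
  fingers: 1

```text
time: 41.3
position: [0.6559, -0.0574, 0.1146]
tool_rot: [-2.215, 0.002, 2.225]
ft_force: [-0.2, -0.5, 0.0]
grip_width: 0.972
```

servo_tool:
  dp:
    - [-1,0,0]
    - [-1,0,0]
    - [-1,0,0]
    - [0,-0.5,1]
    - [0,-1,1]
  yaw: [0,0,0,0,0]

```text
time: 41.8
position: [0.6082, -0.0221, 0.1928]
tool_rot: [-2.222, 0.009, 2.216]
ft_force: [0.4, 0.7, -0.3]
grip_width: 1.001
```

servo_tool:
  dp:
    - [0,1,1]
    - [0,1,1]
    - [0,1,1]
    - [0,1,1]
    - [0,1,1]
  yaw: [0,0,0,0,0]
  fingers: 0

```text
time: 42.3
position: [0.4816, -0.1454, 0.1921]
tool_rot: [-2.222, 0.003, 2.219]
ft_force: [0.0, -0.3, -0.7]
grip_width: 0.63
```

servo_tool:
  dp:
    - [0,0.5,1]
    - [0,0,1]
    - [0,0,0]
    - [0,0,0]
    - [0,0,0]
  yaw: [0,0,0,0,0]

```text
time: 42.8
position: [0.4334, -0.1565, 0.1917]
tool_rot: [-2.223, 0.002, 2.219]
ft_force: [-0.1, 1.1, 0.6]
grip_width: 0.172
```

```bash
python3 - <<'E'
from h import *
im,d=shot('top','j1t.png');W=cloud('top',d);s=st()
for k,g in dict(s1=(.6568,-.0569),s2=(.5426,-.0604),e=(.539,.054),s0=(.6536,.0581)).items():
    P=ring('top',None,d,g,.095,.118,.045,W=W)
    Q=P[abs(P[:,2]-.105)<.005]
    if len(Q)>20:
        R_=np.hypot(*(Q[:,:2]-g).T);Q2=Q[R_>.016];A=np.c_[Q2[:,:2]-g,np.ones(len(Q2))];
        print(k,len(Q),topcen(Q),np.linalg.lstsq(A,Q2[:,2],rcond=None)[0] if len(Q2)>20 else '')
h=cv2.cvtColor(im,cv2.COLOR_RGB2HSV);m=(h[...,0]>50)&(h[...,0]<85)&(h[...,1]>120)&(h[...,2]>90)&(W[...,2]>.045)
P=W[m];P=P[np.hypot(P[:,0]-.43,P[:,1]-.017)<.05];print('btn top',len(P),topcen(P),P.mean(0),np.median(P[:,2]))
im,d=shot('side','j1.png');W=cloud('side',d);h=cv2.cvtColor(im,cv2.COLOR_RGB2HSV);m=(h[...,0]>50)&(h[...,0]<85)&(h[...,1]>120)&(h[...,2]>90)&(W[...,2]>.045)
P=W[m];P=P[np.hypot(P[:,0]-.43,P[:,1]-.017)<.05];print('btn side',len(P),topcen(P),P.mean(0))
E
```

```text
t 42.85 p [ 0.4334 -0.1565  0.1915] R [[0.001, -0.001, -1.0], [-0.0, -1.0, 0.001], [-1.0, 0.0, -0.001]] F [ 0.3 -0.4  0.4] w 0.127
s1 387 (array([ 0.6570437 , -0.05595623]), 0.029927890777587892) [-0.00355272  0.00835403  0.10475415]
s2 386 (array([ 0.54288049, -0.05898183]), 0.02989154624938965) [-0.00260987 -0.0081454   0.10494661]
e 395 (array([0.53918878, 0.05532101]), 0.02978376579284668) [-0.01263571  0.00160585  0.10500172]
s0 41 (array([0.6529718 , 0.05730989]), 0.011335375785827637) 
btn top 122 (array([0.43235928, 0.01619986]), 0.016338567733764648) [0.43163676 0.01645337 0.05426771] 0.054532935020231155
btn side 103 (array([0.43029703, 0.0173747 ]), 0.015987794876098634) [0.4290619  0.01808783 0.05356123]
```

View pics/j1t.png

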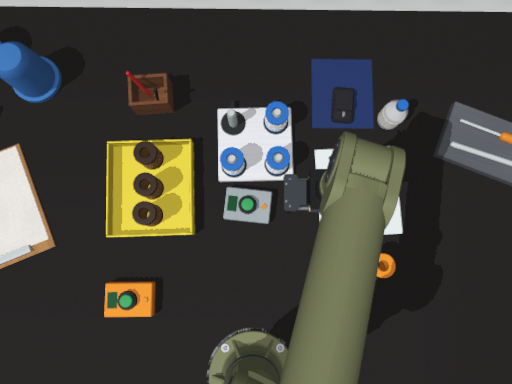

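View pics/j1.png

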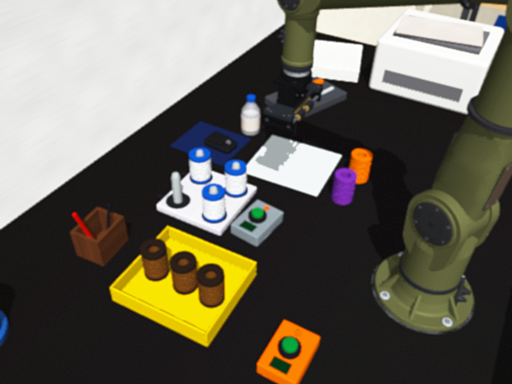

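All three fresh cartridges are seated, with tops level at the same 105 mm reading the spent ones gave at home. The three spent ones stand in the crate. Now the green button on the grey box at (248,205).

servo_tool:
  dp:
    - [0,-1,0]
    - [0,-1,0]
    - [0,-1,0]
    - [0,-1,0]
    - [0,-1,0]
  yaw: [0,0,0,0,0]

```text
time: 43.4
position: [0.433, -0.0304, 0.191]
tool_rot: [-2.22, 0.001, 2.221]
ft_force: [0.6, 1.0, 0.1]
grip_width: 0.005
```

servo_tool:
  dp:
    - [0,-1,0.08]
    - [0,-0.94,0]
    - [1,0,0]
    - [1,0,0]
    - [1,0,0]
  yaw: [0,0,0,0,0]

```text
time: 43.9
position: [0.4314, 0.0174, 0.1154]
tool_rot: [-2.222, 0.001, 2.22]
ft_force: [0.0, -0.3, 0.7]
grip_width: 0.002
```

servo_tool:
  dp:
    - [0.8,0,0]
    - [0.4,0,0]
    - [0,0,0]
    - [0,0,0]
    - [0,0,0]
  yaw: [0,0,0,0,0]

```text
time: 44.4
position: [0.4319, 0.0167, 0.0872]
tool_rot: [-2.223, 0.003, 2.218]
ft_force: [-0.9, -0.2, -0.1]
grip_width: 0.005
```

servo_tool:
  dp:
    - [0.6,0,0]
    - [0.5,0,0]
    - [0.2,0,0]
    - [0.1,0,0]
    - [0.1,0,0]
  yaw: [0,0,0,0,0]

```text
time: 44.9
position: [0.431, 0.0165, 0.0508]
tool_rot: [-2.219, 0.004, 2.222]
ft_force: [-12.3, -0.3, 36.5]
grip_width: 0.003
```

servo_tool:
  dp:
    - [0.04,0,0]
    - [0.04,0,0]
    - [0.04,0,0]
    - [0,0,0]
    - [0,0,0]
  yaw: [0,0,0,0,0]

```text
time: 45.4
position: [0.4311, 0.0165, 0.0507]
tool_rot: [-2.22, 0.005, 2.222]
ft_force: [-17.2, -0.3, 43.8]
grip_width: -0.001
```

Strong resistance at z=0.0507, which is consistent with the end of travel. Holding the press while I check the picture.

```bash
python3 - <<'E'
from h import *
im,d=shot('side','k1.png');st()
cv2.imwrite('pics/k1c.png',cv2.resize(im[150:290,180:340,::-1],None,fx=4,fy=4,interpolation=cv2.INTER_CUBIC))
z=np.load('side0.npz');cv2.imwrite('pics/k0c.png',cv2.resize(z['im'][180:260,210:300,::-1],None,fx=6,fy=6,interpolation=cv2.INTER_CUBIC))
W=cloud('top',np.load('top0.npz')['d'])
print('box z',np.round(W[195:216:4,228:270:4,2],4))
E
```

```text
t 45.45 p [0.4311 0.0165 0.0507] R [[-0.001, -0.003, -1.0], [-0.002, -1.0, 0.003], [-1.0, 0.002, 0.001]] F [-17.   -0.7  45.1] w 0.005
box z [[0.0303 0.0354 0.0321 0.0335 0.0352 0.0329 0.0295 0.0341 0.0383 0.0323
  0.0328]
 [0.0386 0.0356 0.0316 0.0453 0.0524 0.0547 0.0449 0.0346 0.0351 0.0344
  0.033 ]
 [0.0357 0.0338 0.0349 0.0467 0.0548 0.0577 0.0572 0.0341 0.0316 0.0299
  0.0354]
 [0.0289 0.0326 0.0316 0.0428 0.0516 0.0546 0.055  0.0345 0.0297 0.0378
  0.0303]
 [1.1423 0.0303 0.0347 0.0337 0.0464 0.0446 0.0395 0.0352 0.031  0.0326
  0.0335]
 [0.0337 0.0321 0.0343 0.0332 0.0338 0.0284 0.0346 0.0358 0.03   0.0342
  0.0306]]
```

View pics/k1c.png

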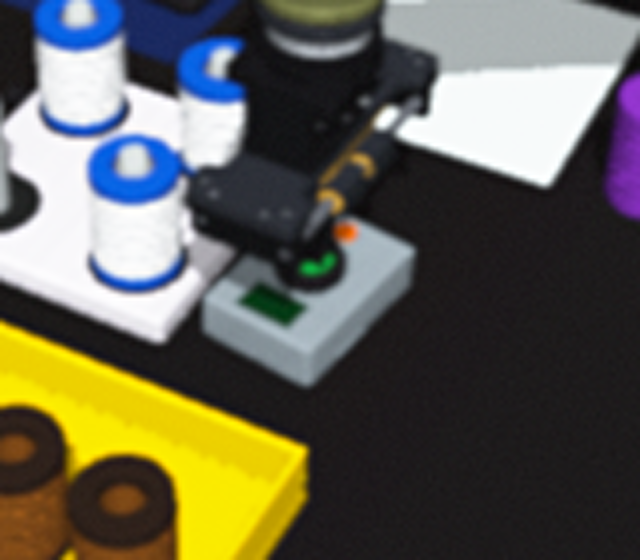

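View pics/k0c.png

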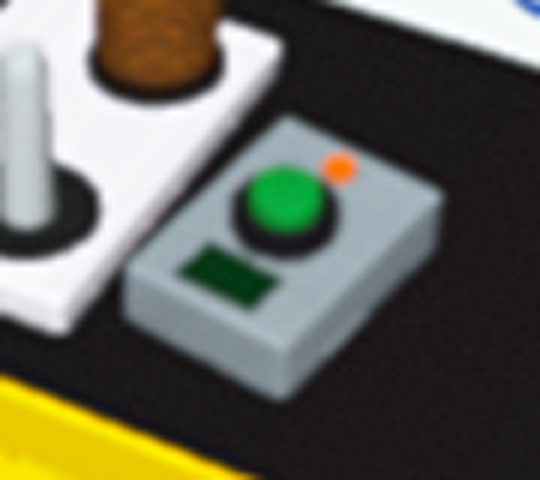

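servo_tool:
  dp:
    - [-0.08,0,0]
    - [-0.06,0,0]
    - [0,0,0]
    - [0,0,0]
    - [0,0,0]
  yaw: [0,0,0,0,0]

```text
time: 45.95
position: [0.431, 0.0165, 0.0512]
tool_rot: [-2.22, 0.004, 2.221]
ft_force: [-6.9, -0.8, 18.3]
grip_width: 0.008
```

servo_tool:
  dp:
    - [-0.06,0,0]
    - [0,0,0]
    - [0,0,0]
    - [0,0,0]
    - [0,0,0]
  yaw: [0,0,0,0,0]

```text
time: 46.45
position: [0.4309, 0.0165, 0.0514]
tool_rot: [-2.22, 0.003, 2.22]
ft_force: [-3.6, -0.2, 7.9]
grip_width: 0.004
```

servo_tool:
  dp:
    - [-0.06,0,0]
    - [0,0,0]
    - [0,0,0]
    - [0,0,0]
    - [0,0,0]
  yaw: [0,0,0,0,0]

```text
time: 46.95
position: [0.4309, 0.0165, 0.0521]
tool_rot: [-2.22, 0.003, 2.22]
ft_force: [-1.4, -0.7, 5.0]
grip_width: 0.005
```

servo_tool:
  dp:
    - [-0.06,0,0]
    - [0,0,0]
    - [0,0,0]
    - [0,0,0]
    - [0,0,0]
  yaw: [0,0,0,0,0]

```text
time: 47.45
position: [0.4309, 0.0165, 0.0536]
tool_rot: [-2.221, 0.003, 2.22]
ft_force: [-0.7, -1.2, 3.4]
grip_width: 0.008
```

servo_tool:
  dp:
    - [-0.06,0,0]
    - [0,0,0]
    - [0,0,0]
    - [0,0,0]
    - [0,0,0]
  yaw: [0,0,0,0,0]

```text
time: 47.95
position: [0.4309, 0.0165, 0.055]
tool_rot: [-2.221, 0.003, 2.22]
ft_force: [0.0, -0.8, 3.0]
grip_width: 0.008
```

servo_tool:
  dp:
    - [-0.06,0,0]
    - [0,0,0]
    - [0,0,0]
    - [0,0,0]
    - [0,0,0]
  yaw: [0,0,0,0,0]

```text
time: 48.45
position: [0.4309, 0.0165, 0.0565]
tool_rot: [-2.22, 0.003, 2.22]
ft_force: [0.9, -1.3, 2.2]
grip_width: 0.007
```

servo_tool:
  dp:
    - [-0.06,0,0]
    - [0,0,0]
    - [0,0,0]
    - [0,0,0]
    - [0,0,0]
  yaw: [0,0,0,0,0]

```text
time: 48.95
position: [0.4305, 0.0167, 0.0578]
tool_rot: [-2.22, 0.003, 2.221]
ft_force: [0.5, -0.5, -0.1]
grip_width: 0.004
```

The release trace shows a hard stop at 0.0514, 5 N easing off over about 6 mm, and free by 0.0578. The button went fully down and is back up. Retreating for the final check.

servo_tool:
  dp:
    - [-0.5,0,0]
    - [-1,0,0]
    - [-1,0,0]
    - [-1,0,0]
    - [-1,0,0]
  yaw: [0,0,0,0,0]

```text
time: 49.45
position: [0.4308, 0.0167, 0.1725]
tool_rot: [-2.221, 0.003, 2.219]
ft_force: [1.3, -0.3, 0.9]
grip_width: 0.008
```

servo_tool:
  dp:
    - [-1,1,0]
    - [0,1,0]
    - [0,1,0]
    - [0,1,0]
    - [0,1,0]
  yaw: [0,0,0,0,0]

```text
time: 49.95
position: [0.4305, -0.1094, 0.1967]
tool_rot: [-2.222, 0.003, 2.219]
ft_force: [0.2, -0.6, -0.6]
grip_width: 0.006
```

servo_tool:
  dp:
    - [0,1,0]
    - [0,1,0]
    - [0,1,0]
    - [0,0,0]
    - [0,0,0]
  yaw: [0,0,0,0,0]

```text
time: 50.45
position: [0.4303, -0.1834, 0.1961]
tool_rot: [-2.22, 0.003, 2.219]
ft_force: [0.1, 0.4, -0.1]
grip_width: 0.009
```

```bash
python3 - <<'E'
from h import *
im,d=shot('top','z1t.png');W=cloud('top',d);s=st()
for k,g in dict(s1=(.6568,-.0569),s2=(.5426,-.0604),e=(.539,.054),c1=(.556,.273),c2=(.478,.272),c3=(.405,.271)).items():
    zz=.105 if k[0]!='c' else .088
    P=ring('top',None,d,g,zz-.006,zz+.004,.042,W=W)
    if len(P)>20: c,r=topcen(P);print(k,len(P),np.round(c,4),round(r,4),np.median(P[:,2]))
shot('side','z1.png')
E
```

```text
t 50.5 p [ 0.4305 -0.1826  0.1961] R [[0.001, -0.002, -1.0], [0.0, -1.0, 0.002], [-1.0, -0.0, -0.001]] F [-0.  -0.2  0.4] w 0.005
s1 385 [ 0.6576 -0.0564] 0.03 0.10461541624372073
s2 388 [ 0.5426 -0.0592] 0.03 0.1049280835882972
e 387 [0.5394 0.0553] 0.0299 0.10473635438970286
c1 352 [0.5576 0.2744] 0.0302 0.08786020623685864
c2 352 [0.4768 0.2712] 0.03 0.08770116389169702
c3 375 [0.4059 0.2701] 0.0303 0.08783059816959038
```

View pics/z1t.png

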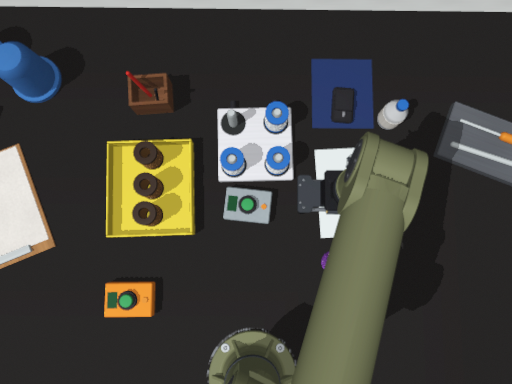

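View pics/z1.png

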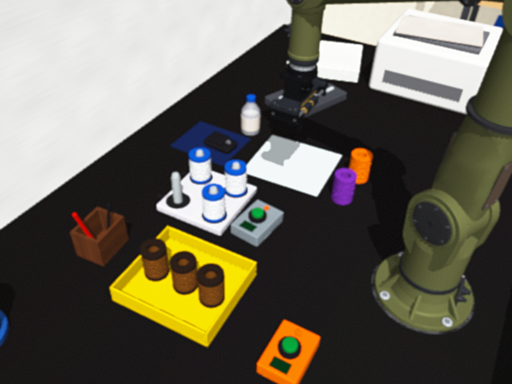

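Both views show three fresh cartridges home at (277,117), (278,160) and (232,160) in the top image, and three spent ones in the crate at x≈148. The button is up, the bystanders are untouched and the arm is clear.

```bash
python3 -c "
from bench import ctrl
print(ctrl.close_job())"
```

```text
the job is handed in; nothing more can be done
None
```

The filter change is finished and handed in at about 50 s of the 210 s allowed; the hand-in reports no verdict.

- **Cartridges:** All three spent cartridges stand in the yellow crate. All three fresh ones are on spindles, and the fourth spindle stays empty because there were only three.
- **Seating check:** Each fresh cartridge pressed against the plate with 7–16 N as it went home. In the last picture their tops read level at about 105 mm, the same as the spent ones read when seated. That is about 2 mm below the expected 107 mm, and depth also read about 2 mm low on other flat tops.
- **Button:** I pressed it to a hard stop. On release the spring force fell from 5 N to zero over about 6 mm, so it went fully down and came back up. The stop was at tool height 51 mm rather than the expected 47 mm, which fits a button top a few mm higher than the stated 53 mm. The press peaked at about 45 N at the fingertips, more than it needed but under the 120 N wrist limit. I took the 40 N limit as covering only the arm and gripper body.
- **Bystanders and look-alikes:** The pen holder, mouse, bottle and orange control box looked unmoved in the last pictures. The arm hid most of the orange and purple cartridges from the top camera, but the side view shows both standing where they were. I saw no fresh cartridge get knocked aside.

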